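Swap the odd weight in an abrasion tester's weight kit

TASK

The white carrier with the two black handles holds the kit of four load weights for the abrasion tester, and all four should be alike, but one is too slim. Take the slim weight out of the carrier and stand it in the empty cup of the plywood stock board, then take from the stock board the one weight that matches the other three of the kit and stand it in the cup that came free. Set both weights down gently, upright and flat on the floor of their cups, and let go.

Things in the scene. Friction and masses are not known exactly. Their poses are not given: they have to be found in the camera images.
- wrong_weight: slim weight in the kit on the white carrier (its twin in the stock board is a bystander): plain steel, round body 30 mm across, 30 mm high, round knob 22 mm across, 30 mm high on top (60 mm in all), about 0.25 kg. Stands upright. Origin: centre of its underside (in a cup 3 mm above the cup's origin), z up along the knob
- right_weight: weight in the stock board like the kit's three good ones: plain steel, round body 50 mm across, 30 mm high, round knob 22 mm across, 30 mm high on top, about 0.55 kg. Beside it in stock: a slim one (30 mm) and a broad low one (62 mm, body 14 mm high). Stands upright. Origin: centre of its underside (in a cup 3 mm above the cup's origin), z up along the knob
- kit_seat: the carrier's cup where the slim weight stands at first: a fixed round black rubber cup, outside 78 mm across and 8 mm high, inside 70 mm, floor 3 mm thick, on an 8 mm board; each board has four such cups in a square, 110 mm between centres. Origin: centre of the cup's underside, z up. The carrier, 220 x 230 mm, has low black handles (34 mm high) on two opposite edges
- free_seat: the empty cup of the plywood stock board (220 x 220 mm): a fixed round black rubber cup, outside 78 mm across and 8 mm high, inside 70 mm, floor 3 mm thick, on an 8 mm board; each board has four such cups in a square, 110 mm between centres. Origin: centre of the cup's underside, z up
Things that resemble listed ones, but are neither listed nor needed, are in the scene too. Leave any pink or yellow look-alike of the wrong_weight alone. What is shaped like the right_weight but blue or green is not meant.

How it is judged:
By the outcome, as a careful person would: the job done as asked, in the order asked, and still so for the second after the job is handed in, with the robot touching nothing.
It also fails if it takes over 54 s, if anything falls off the work surface, if the arm or the gripper's body presses on something with over 40 N, if the wrist force passes 120 N, or if a joint passes its speed limit or range.

ROBOT

A 6-joint arm with a two-finger parallel gripper is mounted at the origin on the work surface. World frame = base frame: x ahead of the robot, y to its left, z up, the work surface at z = 0. Lengths are in m, angles in rad, forces in N, time in s.
With the tool pointing down it reaches from about 0.4 to 0.825 m from the base axis. Payload 7 kg.
Tool frame: the origin (TCP) lies at the very end of the fingers, on their centre line; the grasp point (between the pads) lies 19 mm behind it (robot.grip_depth is the distance from the TCP to the grasp point, in m); z points along the fingers, y is the line along which they close (so a half turn about z gives the same grasp; the last joint's range is limited). The gripper opens to 85 mm and grips with 20 to 120 N. Pads are 22 mm wide; open, the fingers measure 114 mm over their backs; the gripper's body (76 mm by 85 mm) begins 54 mm behind the grasp point. The pads swing forward as they close: fully open they stand 13 mm farther back than shut.
Start: joints at [0.288, 0.359, 0.012, 0, -1.224, -0.288], TCP at [0.675, -0, 0.231] pointing down, gripper open.
Joint ranges: [-3.07, 3.07], [-1.43, 2.12], [-1.02, 1.25], [-3.03, 1.67], [-3.05, -0], [-3.03, 3.03]. Speed limits (rad/s): [2.39, 2.39, 3.01, 3.14, 3.14, 3.14].

INTERFACE

Orientations are given as a 3x3 rotation matrix whose columns are the frame's x, y, z axes.
In Python, from workcell import readout, eyes, job, robot gives the robot as it stands. The module is installed in compiled form; this text tells all that it offers.
- The arm moves only by the shell command python3 -m creep 'ROWS' [FORCE]. ROWS is text: rows parted by semicolons, each of 5 numbers parted by spaces: the shift along the tool's x, y, z in m, then the turn about the tool's z in degrees, then the opening, from 0 (shut) to 1 (fully open). In form: x y z turn hand; .... A call has 1 to 20 rows; each row is the pose to reach, as a shift and turn from the pose commanded when the call began, along the tool's axes at that moment; what a row does not reach only later rows make up. A row lasts 1/12 s, in which the tool goes at most 41.7 mm and 7.16 degrees, less where a joint would pass 70% of its speed; a pose out of reach is approached as far as the arm can. A call with a gripper value outside its range is refused whole. The fingers move at their own pace and stop on an object; FORCE is the grip in N (left out, the last holds). Time passes only in rows, so rows that repeat a pose let the fingers close. It gives the time, the measured TCP pose, the force, the opening and the grip force at its end, in the units of the state.
- readout.sense(): the state, without advancing time (a new reading comes with each control period).
- eyes.capture(name): name is "scene" or "side" or "wrist"; returns (picture, depth): 400x640x3 uint8, blue, green, red; 400x640 float32, m along the optical axis (not along the pixel's ray), 0 where there is no reading.
- eyes.get_calibration(name): a dict with "intrinsics" (3x3 intrinsics, pixels), "R" (3x3) and "t" (3): a world point X has camera coordinates R X + t. Camera axes: x right, y down, z forward; pixel columns grow to the right and rows downward; lengths in m; the calibration is good to about 2 mm. The wrist camera is an equidistant fisheye: a pixel r from the principal point sees the ray r / f radians off the axis. A picture is of the moment at which its call begins: read the wrist's pose just before it. get_calibration takes no time and is no camera call; for the wrist camera it gives the pose at the moment of the call.
- job.sign_off(): hands the job in; it is judged then, once.
The state is a dict: "time": time; "joint_positions": joint angles; "joint_velocities": joint speeds; "joint_efforts": joint torques, N m; "tcp_pos": TCP position; "orientation": TCP orientation; "ft_force": force on the tool from outside, world axes, zero at the start; "wrist_torque": the same for the moment, N m; "grip_width": finger opening in m; "grasp_force": force on a finger pad.
Only numpy, scipy, OpenCV 4.12 (cv2) and the standard library are available. Lean on these libraries where they do the work, as an engineer would, in place of code of your own. Each camera call takes 0.05 s, during which the arm holds its last target. There are 200 camera calls.

## Working session

There is one attempt and no reset: what is moved stays moved. The work goes in short steps, Python scripts to look and compute and a shell command to move; the robot and the scene stay as the last step left them, time stands still between calls to the robot, and variables do not carry over. Pictures are saved under pics/ and viewed, at most 10 in all, crops included, and the job is handed in when it is done.

```bash
mkdir -p pics; python3 - <<'E'
from workcell import readout, eyes
import cv2,numpy as np
for n in("scene","side"):
    p,d=eyes.capture(n); cv2.imwrite(f"pics/{n}0.png",p); np.savez(f"{n}0.npz",p=p,d=d,**eyes.get_calibration(n))
    c=eyes.get_calibration(n); print(n,c['intrinsics'].round(1).tolist(),(-c['R'].T@c['t']).round(3),c['R'].round(2).tolist())
s=readout.sense();print(s['time'],s['tcp_pos'],s['orientation'].round(3) if hasattr(s['orientation'],'round') else s['orientation'])
E
```

```text
scene [[467.7, 0.0, 317.0], [0.0, 467.7, 195.7], [0.0, 0.0, 1.0]] [1.217 0.43  0.869] [[-0.54, 0.84, -0.01], [0.57, 0.36, -0.74], [-0.62, -0.41, -0.68]]
side [[411.5, 0.0, 319.3], [0.0, 411.5, 195.4], [0.0, 0.0, 1.0]] [0.143 0.525 0.635] [[-0.85, -0.53, 0.02], [-0.37, 0.56, -0.74], [0.38, -0.64, -0.67]]
0.1 [ 6.74572438e-01 -7.00806431e-06  2.30441138e-01] [[-0.    -1.    -0.001]
 [-1.     0.    -0.   ]
 [ 0.     0.001 -1.   ]]
```

View pics/scene0.png

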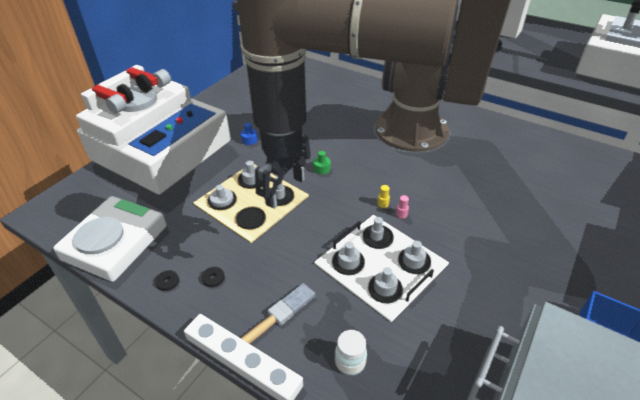

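View pics/side0.png

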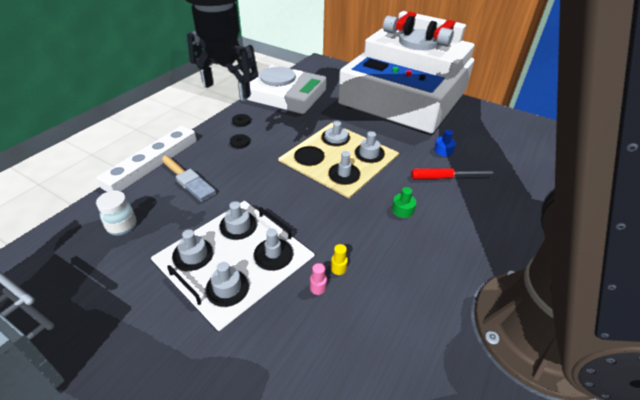

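```bash
cat > h.py <<'E'
import numpy as np,cv2
def cloud(f):
    z=np.load(f); d=z['d']; K=z['intrinsics']; v,u=np.indices(d.shape)
    P=np.stack([(u-K[0,2])/K[0,0]*d,(v-K[1,2])/K[1,1]*d,d],-1)
    return (P-z['t'])@z['R'], d>0, z['p']
E
python3 - <<'E'
from h import *
for n in("scene","side"):
    X,ok,p=cloud(n+"0.npz")
    for lo,hi,nm in((.045,.08,'knob'),(.03,.045,'mid')):
        m=(ok&(X[...,2]>lo)&(X[...,2]<hi)&(abs(X[...,1])<.6)&(X[...,0]>.3)).astype(np.uint8)
        k,l,st,c=cv2.connectedComponentsWithStats(m)
        for i in range(1,k):
            if 15<st[i,4]<900:
                q=X[l==i]; print(n,nm,c[i].round(),st[i,4],'mid',((q.min(0)+q.max(0))/2).round(3),'zmax',q[:,2].max().round(3),'ext',np.ptp(q,0).round(3)[:2])
p=np.load('side0.npz')['p'];a=cv2.resize(p[110:200,270:410],(780,500),interpolation=cv2.INTER_CUBIC)
cv2.imwrite('pics/c1.png',a)
p=np.load('side0.npz')['p'];a=cv2.resize(p[190:330,150:350],(786,550),interpolation=cv2.INTER_CUBIC)
cv2.imwrite('pics/c2.png',a)
E
```

```text
scene knob [247. 127.] 53 mid [ 0.326 -0.41   0.056] zmax 0.066 ext [0.025 0.024]
scene knob [321. 155.] 57 mid [ 0.325 -0.141  0.056] zmax 0.066 ext [0.022 0.02 ]
scene knob [249. 166.] 89 mid [ 0.476 -0.278  0.061] zmax 0.076 ext [0.036 0.024]
scene knob [279. 186.] 24 mid [ 0.493 -0.165  0.053] zmax 0.061 ext [0.016 0.009]
scene knob [219. 188.] 59 mid [ 0.587 -0.295  0.053] zmax 0.06 ext [0.021 0.022]
scene knob [384. 189.] 72 mid [0.364 0.076 0.056] zmax 0.065 ext [0.022 0.022]
scene knob [403. 200.] 76 mid [0.374 0.136 0.055] zmax 0.064 ext [0.023 0.021]
scene knob [377. 223.] 115 mid [0.487 0.12  0.061] zmax 0.077 ext [0.024 0.021]
scene knob [349. 248.] 128 mid [0.592 0.101 0.06 ] zmax 0.075 ext [0.023 0.022]
scene knob [415. 247.] 123 mid [0.508 0.229 0.06 ] zmax 0.075 ext [0.025 0.021]
scene knob [386. 274.] 139 mid [0.613 0.207 0.06 ] zmax 0.076 ext [0.022 0.021]
scene knob [590. 303.] 188 mid [0.47  0.592 0.059] zmax 0.074 ext [0.082 0.015]
scene knob [350. 347.] 844 mid [0.802 0.227 0.062] zmax 0.079 ext [0.057 0.057]
scene knob [504. 361.] 149 mid [0.678 0.473 0.063] zm
[... 3376 characters left out ...]
56]
side mid [275. 220.] 154 mid [0.524 0.065 0.034] zmax 0.038 ext [0.093 0.024]
side mid [237. 219.] 321 mid [0.59  0.105 0.038] zmax 0.045 ext [0.051 0.05 ]
side mid [192. 248.] 381 mid [0.61  0.211 0.037] zmax 0.045 ext [0.05 0.05]
side mid [273. 247.] 124 mid [0.484 0.125 0.038] zmax 0.045 ext [0.029 0.028]
side mid [339. 260.] 97 mid [0.362 0.082 0.038] zmax 0.045 ext [0.029 0.026]
side mid [183. 281.] 216 mid [0.568 0.275 0.034] zmax 0.038 ext [0.092 0.025]
side mid [226. 281.] 450 mid [0.506 0.232 0.037] zmax 0.045 ext [0.05 0.05]
side mid [318. 280.] 102 mid [0.371 0.141 0.037] zmax 0.045 ext [0.029 0.025]
side mid [ 46. 387.] 246 mid [0.592 0.511 0.038] zmax 0.045 ext [0.007 0.043]
```

View pics/c1.png

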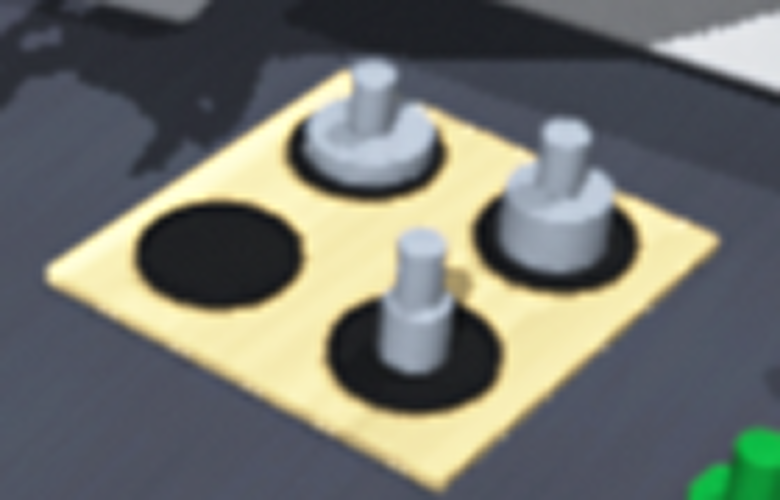

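View pics/c2.png

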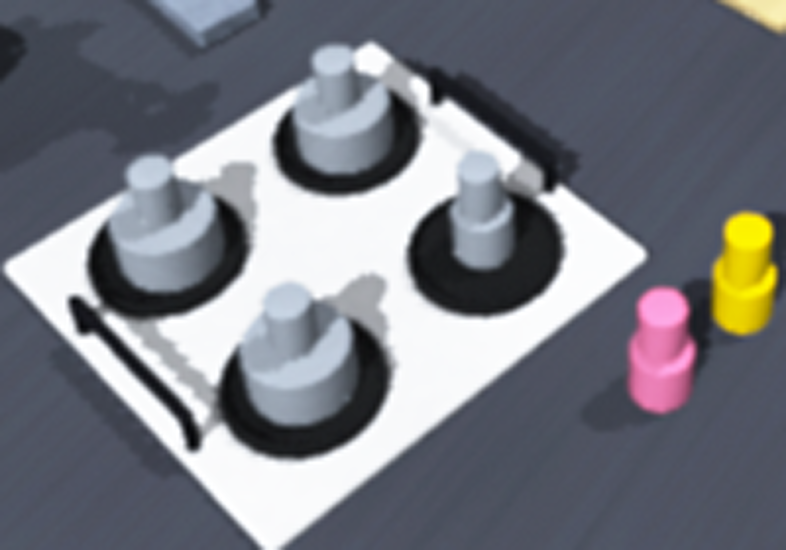

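Kit (side view): slim weight at (273,247), good ones at (236,219), (192,248) and (226,281). The slim one is the wrong_weight. Stock (side view): broad low at (337,130), 50 mm body with 30 mm height at (371,148), slim twin at (345,167), empty cup at (309,156). The one at (371,148) is the right_weight, because its mid-height extent is 50 mm like the three good ones. The crops confirm this.

```bash
cat >> h.py <<'E'
def cast(z,uv,h):
    K,R,t=z['intrinsics'],z['R'],z['t']; uv=np.asarray(uv,float).reshape(-1,2)
    r=np.c_[(uv-K[:2,2])/[K[0,0],K[1,1]],np.ones(len(uv))]@R; o=-R.T@t
    return (o+r*((h-o[2])/r[:,2])[:,None])[:,:2]
E
python3 - <<'E'
from h import *
for n,seeds in(("scene",{'free':(251,217),'kit':(372,240)}),("side",{'free':(309,156),'kit':(258,255)})):
    z=np.load(n+'0.npz'); m=(z['p'].max(-1)<60).astype(np.uint8)
    k,l,st,c=cv2.connectedComponentsWithStats(m)
    for s,(u,v) in seeds.items():
        i=l[v,u]; q=np.argwhere(l==i)[:,::-1]
        cc,r=cv2.minEnclosingCircle(cast(z,q,.013).astype(np.float32)); print(n,s,i,st[i],np.round(cc,4),round(r,4))
E
```

```text
scene free 94 [237 208  28  21 452] [ 0.6001 -0.1833] 0.0372
scene kit 98 [363 227  29  21 313] [0.4828 0.1244] 0.0375
side free 13 [295 147  29  18 414] [ 0.6004 -0.1818] 0.0382
side kit 26 [254 239  38  31 627] [0.4835 0.1246] 0.0393
```

```bash
python3 -m creep '-0.02 0.03 0.01 0 0.6; -0.05 0.07 0.03 0 0.6; -0.08 0.11 0.05 0 0.6; -0.10 0.15 0.07 0 0.6; -0.12 0.187 0.09 0 0.6; -0.122 0.189 0.10 0 0.6; -0.122 0.189 0.10 0 0.6; -0.122 0.189 0.10 0 0.6' 60
python3 - <<'E'
from workcell import readout, eyes
import cv2,numpy as np
s=readout.sense();print(s['time'],s['tcp_pos'],s['ft_force'])
c=eyes.get_calibration("wrist");p,d=eyes.capture("wrist"); cv2.imwrite("pics/w1.png",p); np.savez("w1.npz",p=p,d=d,**c)
print(c['intrinsics'].round(1).tolist(),(-c['R'].T@c['t']).round(3),c['R'].round(2).tolist())
E
```

```text
time: 0.77
tcp_pos: [0.4837, 0.1222, 0.1303]
orientation: [[0.003, -1.0, -0.002], [-1.0, -0.003, -0.001], [0.001, 0.002, -1.0]]
ft_force: [-0.3, 0.2, 1.4]
grip_width: 0.0513
grasp_force: 0.0
0.7667 [0.48366337 0.12220017 0.13025917] [-0.31844793  0.18300679  1.37672518]
[[309.7, 0.0, 325.7], [0.0, 309.7, 198.6], [0.0, 0.0, 1.0]] [0.485 0.05  0.274] [[-1.0, -0.0, 0.0], [-0.0, 0.96, 0.29], [-0.0, 0.29, -0.96]]
```

View pics/w1.png

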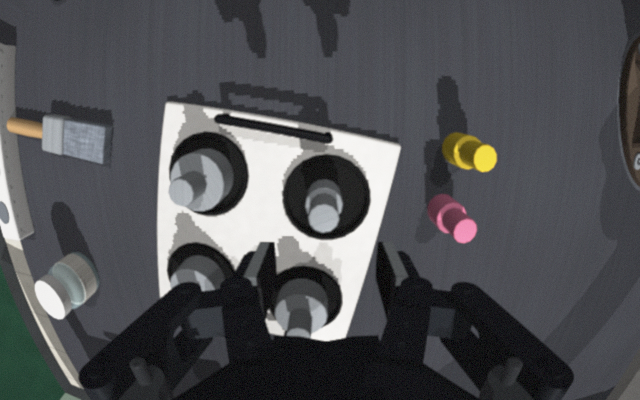

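The wrist view shows the slim knob's top at about (323,217), between the fingers at (265,270) and (385,270). I'll cast it to check the position.

```bash
cat >> h.py <<'E'
def fish(z,uv,h):
    K,R,t=z['intrinsics'],z['R'],z['t']; q=np.asarray(uv,float).reshape(-1,2)-K[:2,2]
    r=np.linalg.norm(q,axis=1)+1e-9; th=r/K[0,0]
    d=np.c_[q/r[:,None]*np.sin(th)[:,None],np.cos(th)]@R; o=-R.T@t
    return (o+d*((h-o[2])/d[:,2])[:,None])[:,:2]
def knob(f,u,v,h=.071):   # bright knob-top disc around the seed pixel
    z=np.load(f); g=cv2.cvtColor(z['p'],cv2.COLOR_BGR2GRAY)
    w=g[v-30:v+30,u-30:u+30]; _,m,_,_=cv2.floodFill(w.copy(),None,(30,30),255,6,6,cv2.FLOODFILL_FIXED_RANGE)[0:4]
    _,_,m,_=cv2.floodFill(w.copy(),np.zeros((62,62),np.uint8),(30,30),255,9,9,4|cv2.FLOODFILL_FIXED_RANGE)
    m=m[1:-1,1:-1]; q=np.argwhere(m)[:,::-1]+[u-30,v-30]
    c,r=cv2.minEnclosingCircle(fish(z,q,h).astype(np.float32)); return np.round(c,4),round(r,4),len(q),q.min(0),q.max(0)
E
sed -i '/_,m,_,_=cv2/s/;.*//' h.py
python3 - <<'E'
from h import *
print(knob('w1.npz',323,217))
print(fish(np.load('w1.npz'),[(323,217)],.071))
E
```

```text
(array([0.486 , 0.1247]), 0.0097, 525, array([311, 206]), array([337, 231]))
[[0.48651    0.12371511]]
```

```bash
python3 -m creep '-0.001 -0.002 0.01 0 0.6; -0.001 -0.002 0.025 0 0.6; -0.001 -0.002 0.04 0 0.6; -0.001 -0.002 0.055 0 0.6; -0.001 -0.002 0.07 0 0.6; -0.001 -0.002 0.08 0 0.6; -0.001 -0.002 0.085 0 0.6; -0.001 -0.002 0.085 0 0.6; -0.001 -0.002 0.085 0 0.2; -0.001 -0.002 0.085 0 0.1; -0.001 -0.002 0.085 0 0.1; -0.001 -0.002 0.085 0 0.1; -0.001 -0.002 0.085 0 0.1; -0.001 -0.002 0.085 0 0.1; -0.001 -0.002 0.085 0 0.1' 60
```

```text
time: 2.07
tcp_pos: [0.4884, 0.1232, 0.047]
orientation: [[0.0, -1.0, 0.001], [-1.0, -0.0, 0.001], [-0.001, -0.001, -1.0]]
ft_force: [-0.6, -0.2, 5.8]
grip_width: 0.0198
grasp_force: 58.7
```

```bash
python3 -m creep '0 0 -0.005 0 0.1; 0 0 -0.015 0 0.1; 0 0 -0.03 0 0.1; 0 0 -0.05 0 0.1; 0 0 -0.07 0 0.1; 0 0 -0.085 0 0.1; 0 0 -0.085 0 0.1; 0 0 -0.085 0 0.1'
python3 - <<'E'
from workcell import eyes
import cv2,numpy as np
c=eyes.get_calibration("wrist");p,d=eyes.capture("wrist"); np.savez("w2.npz",p=p,d=d,**c)
p2,_=eyes.capture("side"); cv2.imwrite("pics/w2.png",np.hstack([cv2.resize(p[180:360,200:450],(400,288)),cv2.resize(p2[130:310,150:400],(400,288))]))
E
```

```text
time: 2.73
tcp_pos: [0.4882, 0.1233, 0.1322]
orientation: [[-0.0, -1.0, 0.002], [-1.0, 0.0, 0.002], [-0.002, -0.002, -1.0]]
ft_force: [0.0, 0.8, -3.4]
grip_width: 0.02
grasp_force: 58.7
```

View pics/w2.png

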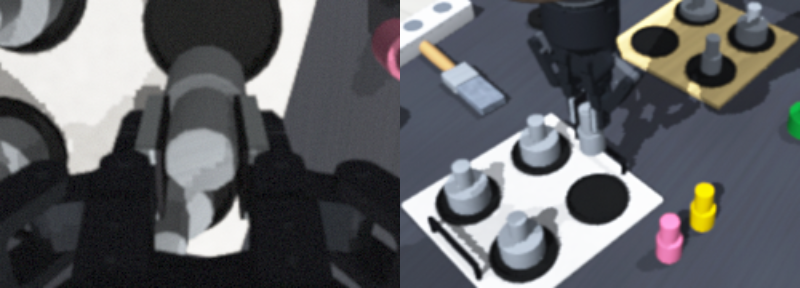

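The weight is held upright between the pads, and the kit cup is empty at about (598,198) in the right half. Next I carry it to the free cup.

```bash
python3 -m creep '0.01 -0.004 0 0 0.1; 0.03 -0.011 0 0 0.1; 0.055 -0.02 0 0 0.1; 0.082 -0.03 0 0 0.1; 0.11 -0.04 0 0 0.1; 0.138 -0.05 0 0 0.1; 0.166 -0.061 0 0 0.1; 0.194 -0.071 0 0 0.1; 0.222 -0.081 0 0 0.1; 0.25 -0.091 0 0 0.1; 0.275 -0.1 0 0 0.1; 0.293 -0.107 0 0 0.1; 0.302 -0.111 0 0 0.1; 0.306 -0.112 0 0 0.1; 0.306 -0.112 0 0 0.1; 0.306 -0.112 0 0 0.1; 0.306 -0.112 0 0 0.1'
python3 - <<'E'
from workcell import eyes
import cv2,numpy as np
c=eyes.get_calibration("wrist");p,d=eyes.capture("wrist"); np.savez("w3.npz",p=p,d=d,**c)
p2,_=eyes.capture("side"); cv2.imwrite("pics/w3.png",np.hstack([cv2.resize(p,(480,300)),cv2.resize(p2[80:220,240:410],(300,300))[:,:]]))
E
```

```text
time: 4.25
tcp_pos: [0.5996, -0.1821, 0.1311]
orientation: [[0.001, -1.0, -0.0], [-1.0, -0.001, 0.0], [-0.0, 0.0, -1.0]]
ft_force: [0.7, 0.2, -2.2]
grip_width: 0.0203
grasp_force: 58.7
```

View pics/w3.png

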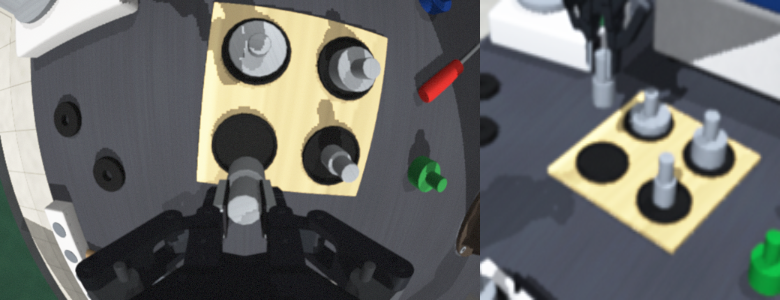

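```bash
python3 -m creep '0 0 0.01 0 0.1; 0 0 0.025 0 0.1; 0 0 0.04 0 0.1; 0 0 0.055 0 0.1; 0 0 0.065 0 0.1; 0 0 0.072 0 0.1; 0 0 0.076 0 0.1; 0 0 0.078 0 0.1; 0 0 0.08 0 0.1; 0 0 0.081 0 0.1; 0 0 0.081 0 0.1; 0 0 0.081 0 0.1'
```

```text
time: 5.35
tcp_pos: [0.6003, -0.183, 0.0508]
orientation: [[0.0, -1.0, 0.001], [-1.0, -0.0, -0.0], [0.0, -0.001, -1.0]]
ft_force: [-0.1, 0.0, -1.7]
grip_width: 0.0203
grasp_force: 58.7
```

```bash
python3 -m creep '0 0 0.001 0 0.1; 0 0 0.002 0 0.1; 0 0 0.002 0 0.1; 0 0 0.003 0 0.1; 0 0 0.003 0 0.1; 0 0 0.003 0 0.1'; python3 -m creep '0 0 0.0005 0 0.1; 0 0 0.001 0 0.1; 0 0 0.001 0 0.1; 0 0 0.001 0 0.1'
```

```text
time: 5.85
tcp_pos: [0.6, -0.183, 0.0473]
orientation: [[0.0, -1.0, -0.0], [-1.0, -0.0, -0.0], [0.0, 0.0, -1.0]]
ft_force: [-0.7, 0.1, -2.9]
grip_width: 0.0204
grasp_force: 58.7
time: 6.18
tcp_pos: [0.6001, -0.1831, 0.0471]
orientation: [[0.0, -1.0, 0.0], [-1.0, -0.0, -0.0], [0.0, -0.0, -1.0]]
ft_force: [-2.3, 1.3, 5.9]
grip_width: 0.0204
grasp_force: 59.6
```

Contact is felt, so I release gently and rise.

```bash
python3 -m creep '0 0 0 0 0.25; 0 0 0 0 0.3; 0 0 0 0 0.4; 0 0 0 0 0.5; 0 0 0 0 0.6; 0 0 0 0 0.6; 0 0 0 0 0.6; 0 0 0 0 0.6; 0 0 -0.01 0 0.6; 0 0 -0.03 0 0.6; 0 0 -0.055 0 0.6; 0 0 -0.08 0 0.6; 0 0 -0.1 0 0.6; 0 0 -0.1 0 0.6'
python3 -m creep '0.004 0.006 0 0 0.6; 0.014 0.02 0 0 0.6; 0.03 0.042 0 0 0.6; 0.047 0.064 0 0 0.6; 0.063 0.085 0 0 0.6; 0.078 0.105 0 0 0.6; 0.088 0.117 0 0 0.6; 0.093 0.122 0 0 0.6; 0.093 0.122 0 0 0.6; 0.093 0.122 0 0 0.6; 0.093 0.122 0 0 0.6'
python3 - <<'E'
from workcell import eyes
import cv2,numpy as np
c=eyes.get_calibration("wrist");p,d=eyes.capture("wrist"); np.savez("w4.npz",p=p,d=d,**c)
p2,d2=eyes.capture("side"); np.savez("side1.npz",p=p2,d=d2,**eyes.get_calibration("side")); cv2.imwrite("pics/w4.png",np.hstack([cv2.resize(p,(480,300)),cv2.resize(p2[80:220,240:410],(300,300))[:,:]]))
E
```

```text
time: 7.35
tcp_pos: [0.6027, -0.1835, 0.1522]
orientation: [[0.001, -1.0, 0.008], [-1.0, -0.001, -0.001], [0.001, -0.008, -1.0]]
ft_force: [1.1, -0.5, 0.5]
grip_width: 0.0509
grasp_force: 0.0
time: 8.27
tcp_pos: [0.4785, -0.2758, 0.1461]
orientation: [[0.0, -1.0, -0.0], [-1.0, -0.0, -0.0], [0.0, 0.0, -1.0]]
ft_force: [0.5, -0.2, 0.0]
grip_width: 0.051
grasp_force: 0.0
```

View pics/w4.png

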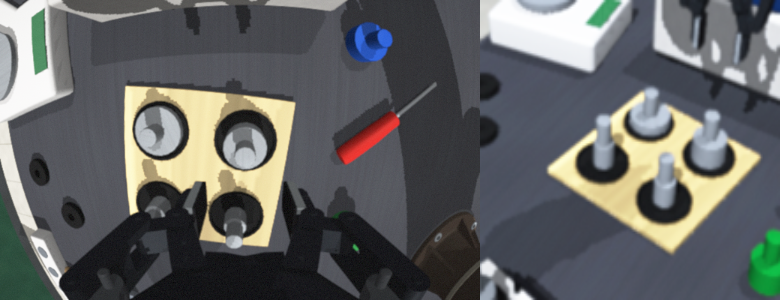

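The slim weight stands upright in the formerly empty cup, at (603,145) in the right half. The right weight's knob is at about (246,157) in the left half, or (328,209) at full size.

```bash
python3 - <<'E'
from h import *
print(knob('w4.npz',328,209), fish(np.load('w4.npz'),[(328,209)],.071))
E
```

```text
(array([ 0.4736, -0.2809]), 0.019, 1011, array([314, 179]), array([354, 224])) [[ 0.47791483 -0.27470973]]
```

```bash
python3 -m creep '-0.001 0 0.015 0 0.6; -0.001 0 0.035 0 0.6; -0.001 0 0.055 0 0.6; -0.001 0 0.07 0 0.6; -0.001 0 0.082 0 0.6; -0.001 0 0.092 0 0.6; -0.001 0 0.097 0 0.6; -0.001 0 0.1 0 0.6; -0.001 0 0.1 0 0.6; -0.001 0 0.1 0 0.2; -0.001 0 0.1 0 0.1; -0.001 0 0.1 0 0.1; -0.001 0 0.1 0 0.1; -0.001 0 0.1 0 0.1; -0.001 0 0.1 0 0.1; -0.001 0 0.1 0 0.1' 80
```

```text
time: 9.7
tcp_pos: [0.4783, -0.2752, 0.0473]
orientation: [[0.0, -1.0, 0.001], [-1.0, -0.0, -0.0], [0.0, -0.001, -1.0]]
ft_force: [-2.0, 0.7, 5.2]
grip_width: 0.0196
grasp_force: 78.0
```

```bash
python3 -m creep '0 0 -0.005 0 0.1; 0 0 -0.015 0 0.1; 0 0 -0.03 0 0.1; 0 0 -0.05 0 0.1; 0 0 -0.07 0 0.1; 0 0 -0.085 0 0.1; 0 0 -0.095 0 0.1; 0 0 -0.095 0 0.1; 0 0 -0.095 0 0.1'
```

```text
time: 10.45
tcp_pos: [0.4779, -0.2749, 0.1414]
orientation: [[-0.0, -1.0, 0.001], [-1.0, 0.0, 0.0], [-0.0, -0.001, -1.0]]
ft_force: [0.2, 0.2, -5.3]
grip_width: 0.02
grasp_force: 78.5
```

```bash
python3 -m creep '-0.01 0 0 0 0.1; -0.028 0 0 0 0.1; -0.052 0 0 0 0.1; -0.078 -0.001 0 0 0.1; -0.104 -0.001 0 0 0.1; -0.13 -0.002 0 0 0.1; -0.156 -0.002 0 0 0.1; -0.182 -0.002 0 0 0.1; -0.208 -0.003 0 0 0.1; -0.234 -0.003 0 0 0.1; -0.26 -0.003 0 0 0.1; -0.286 -0.004 0 0 0.1; -0.312 -0.004 0 0 0.1; -0.338 -0.005 0 0 0.1; -0.362 -0.005 0 0 0.1; -0.38 -0.005 0 0 0.1; -0.392 -0.005 0 0 0.1; -0.399 -0.005 0 0 0.1; -0.399 -0.005 0 0 0.1; -0.399 -0.005 0 0 0.1'
python3 - <<'E'
from workcell import eyes
import cv2,numpy as np
from h import *
# empty kit cup in the earlier side picture
z=np.load('side1.npz'); m=(z['p'].max(-1)<60).astype(np.uint8)
k,l,st,c=cv2.connectedComponentsWithStats(m); i=l[250,272]; q=np.argwhere(l==i)[:,::-1]
print(st[i],cv2.minEnclosingCircle(cast(z,q,.013).astype(np.float32)))
ca=eyes.get_calibration("wrist");p,d=eyes.capture("wrist"); np.savez("w5.npz",p=p,d=d,**ca)
p2,_=eyes.capture("side"); cv2.imwrite("pics/w5.png",np.hstack([cv2.resize(p,(480,300)),cv2.resize(p2[170:310,160:330],(300,300))]))
E
```

```text
time: 12.12
tcp_pos: [0.4825, 0.1236, 0.1407]
orientation: [[0.0, -1.0, -0.001], [-1.0, -0.0, -0.001], [0.001, 0.001, -1.0]]
ft_force: [-0.4, -0.5, -4.5]
grip_width: 0.0198
grasp_force: 78.5
[254 239  38  31 921] ((0.4826178252696991, 0.12489958107471466), 0.03881228715181351)
```

View pics/w5.png

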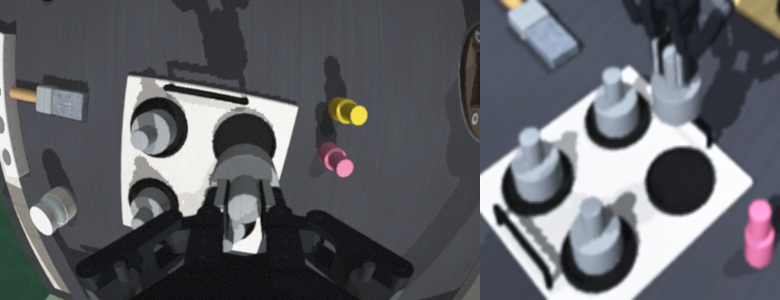

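The right weight hangs upright above the empty kit cup, which is at (681,181) in the right half. I lower it now.

```bash
python3 -m creep '-0.001 -0.001 0.01 0 0.1; -0.001 -0.001 0.025 0 0.1; -0.001 -0.001 0.04 0 0.1; -0.001 -0.001 0.055 0 0.1; -0.001 -0.001 0.068 0 0.1; -0.001 -0.001 0.078 0 0.1; -0.001 -0.001 0.084 0 0.1; -0.001 -0.001 0.087 0 0.1; -0.001 -0.001 0.089 0 0.1; -0.001 -0.001 0.09 0 0.1; -0.001 -0.001 0.09 0 0.1; -0.001 -0.001 0.09 0 0.1'; python3 -m creep '0 0 0.0005 0 0.1; 0 0 0.001 0 0.1; 0 0 0.0015 0 0.1; 0 0 0.002 0 0.1; 0 0 0.002 0 0.1; 0 0 0.002 0 0.1'
```

```text
time: 13.22
tcp_pos: [0.4843, 0.1252, 0.0518]
orientation: [[0.0, -1.0, 0.001], [-1.0, -0.0, 0.001], [-0.001, -0.001, -1.0]]
ft_force: [1.1, 0.1, -4.7]
grip_width: 0.0193
grasp_force: 78.6
time: 13.72
tcp_pos: [0.484, 0.125, 0.0493]
orientation: [[0.0, -1.0, -0.0], [-1.0, -0.0, -0.0], [0.0, 0.0, -1.0]]
ft_force: [0.9, 0.4, -4.0]
grip_width: 0.0196
grasp_force: 78.6
```

```bash
python3 -m creep '0 0 0.0005 0 0.1; 0 0 0.001 0 0.1; 0 0 0.0015 0 0.1; 0 0 0.0015 0 0.1; 0 0 0.0015 0 0.1'; python3 -m creep '0 0 0.0005 0 0.1; 0 0 0.0005 0 0.1; 0 0 0.001 0 0.1; 0 0 0.001 0 0.1'
```

```text
time: 14.13
tcp_pos: [0.4839, 0.125, 0.0478]
orientation: [[0.0, -1.0, -0.0], [-1.0, -0.0, -0.0], [0.0, 0.0, -1.0]]
ft_force: [0.0, 0.3, -5.0]
grip_width: 0.0197
grasp_force: 78.6
time: 14.47
tcp_pos: [0.4841, 0.125, 0.0473]
orientation: [[0.0, -1.0, 0.0], [-1.0, -0.0, 0.0], [-0.0, -0.0, -1.0]]
ft_force: [-3.5, -0.7, 2.9]
grip_width: 0.0198
grasp_force: 79.4
```

```bash
python3 -m creep '0 0 0 0 0.25; 0 0 0 0 0.3; 0 0 0 0 0.4; 0 0 0 0 0.5; 0 0 0 0 0.6; 0 0 0 0 0.6; 0 0 0 0 0.6; 0 0 0 0 0.6; 0 0 -0.01 0 0.6; 0 0 -0.03 0 0.6; 0 0 -0.055 0 0.6; 0 0 -0.08 0 0.6; 0 0 -0.1 0 0.6; 0 0 -0.12 0 0.6; 0 0 -0.14 0 0.6; 0 0 -0.14 0 0.6; 0 0 -0.14 0 0.6'
python3 - <<'E'
from workcell import eyes
import cv2,numpy as np
from h import *
p2,d2=eyes.capture("side"); np.savez("side2.npz",p=p2,d=d2,**eyes.get_calibration("side")); cv2.imwrite("pics/w6.png",cv2.resize(p2[100:330,130:430],(780,598)))
X,ok,p=cloud("side2.npz")
m=(ok&(X[...,2]>.045)&(X[...,2]<.08)).astype(np.uint8); k,l,st,c=cv2.connectedComponentsWithStats(m)
for i in range(1,k):
    q=X[l==i]; e=(q.min(0)+q.max(0))/2
    for t in((.483,.1245),(.600,-.183)):
        if np.hypot(*(e[:2]-t))<.03: print(c[i].round(),e.round(4),q[:,2].max().round(3))
E
```

```text
time: 15.88
tcp_pos: [0.4845, 0.1254, 0.1879]
orientation: [[-0.0, -1.0, 0.002], [-1.0, 0.0, 0.002], [-0.002, -0.002, -1.0]]
ft_force: [-0.4, 0.5, -0.6]
grip_width: 0.0512
grasp_force: 0.0
[310. 140.] [ 0.5981 -0.1808  0.0594] 0.074
[272. 237.] [0.4834 0.1251 0.0598] 0.074
[280. 239.] [0.4763 0.1103 0.0452] 0.045
```

View pics/w6.png

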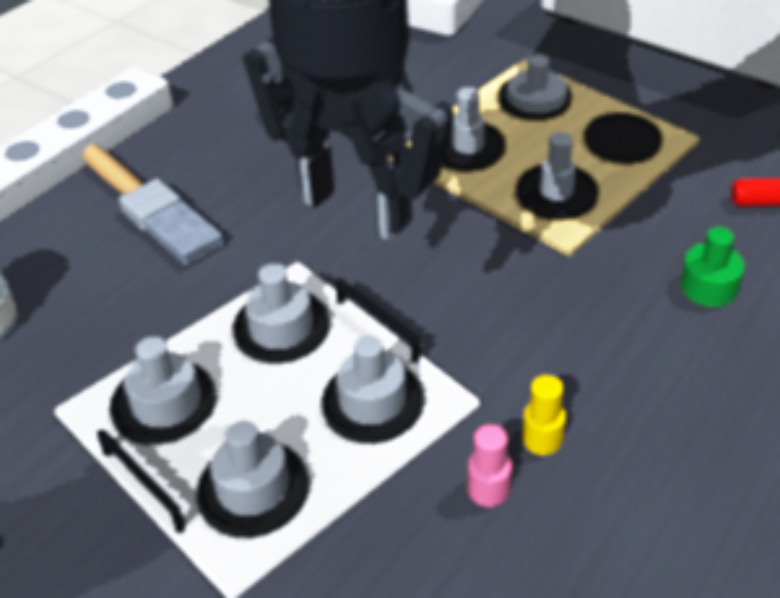

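Four like weights stand in the carrier, the new one at (370,380). The slim one stands upright in the stock board at (467,125), and the gripper is clear of everything.

```bash
python3 -c "from workcell import job; print(job.sign_off())"
```

```text
the job is handed in; nothing more can be done
None
```

The slim weight now stands in the stock board's formerly empty cup and the matching 50 mm weight stands in the carrier's freed cup, both upright and released; I handed the job in at about 16 s of the 54 s allowed, and no verdict came back.

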